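# Set up the flex-shaft control box and switch it on

## Task

Make the flex-shaft control box on the bench ready for pedal work with light touches only. In this order: push its speed slider all the way down to the near end (lowest speed), tap the raised far half of the left-hand, direction rocker (forward), tap the raised near half of the selector rocker in the middle (foot pedal), and only then tap the raised far half of the wide power rocker, so that the motor cannot jump when it comes on. Do not shift or lift the box and leave the handpiece in its rest and the things round the box where they are.

Things in the scene. Friction and masses are not known exactly. Their poses are not given: they have to be found in the camera images.
- control_box: Grey box, 160 deep (x), 230 wide (y, + is left), 42 mm high in front, 64 at the back, 2.6 kg, loose on rubber feet; origin under its centre, front is -x. Panel slopes up to the back by 0.14 rad, 54.5 mm above the bench at the centre. Left to right: slider y=80, direction y=30, selector y=-22, power y=-80 mm; rocker hinges at x=-10. A handpiece lies in a rest at x=60, top 35 mm above the panel
- speed (a joint): Speed slider, m: 0 = lowest speed, against the stop at the near (robot) end of its slot; 0.05 = full speed, far end. It moves along the panel's slope in the box's x direction, takes about 1.2 N to push and stays where it is left
- speed_cap (a point): Middle of the top of the slider's black cap: a block 14 mm along its travel and 22 mm across, top 15.5 mm above the panel, underside 3 mm above it, with an upright far face to push on
- direction (a joint): Direction rocker, rad: 0 = reverse (near half down, far half raised), 0.32 = forward (far half down). Black, 40 mm long (x), 24 wide, hinged at its middle; shallow V top: the lowered half lies parallel to the panel 4.5 mm above it, the raised one climbs to 11 mm at its end. Takes about 3 N, snaps over by itself past 0.16 and stays; its soft mount gives 1 mm per 8 N
- direction_pad (a point): Middle of the upper face of the direction rocker's far half, the one to tap, 14 mm from its hinge; it moves with the rocker, about 4.5 mm down when pressed over
- selector (a joint): Selector rocker (hand or foot control), rad: 0 = as found (hand, far half down, near half raised), 0.32 = foot (near half down). Same size and behaviour as the direction rocker, turned the other way about
- selector_pad (a point): Middle of the upper face of the selector rocker's near half, the one to tap, 14 mm from its hinge
- power (a joint): Power rocker, rad: 0 = off (near half down, far half raised), 0.32 = on (far half down). Like the direction rocker but 34 mm wide
- power_pad (a point): Middle of the upper face of the power rocker's far half, the one to tap, 14 mm from its hinge
- ring_clamp: Bystander: wooden ring clamp, 28x140x20 mm, lying left of the box; origin under its centre, long axis y
- tweezers: Bystander: steel tweezers, 14x152x8 mm, lying in front of the box; origin under the centre, long axis y
- brush: Bystander: paint brush, 15x168x15 mm, lying in front of the box; origin under the centre, long axis y
- jar_burs: Bystander: small jar of burs with a black cap, 40 mm across, 60 mm high, standing right of the box; origin under its centre
- wax_tin: Bystander: round tin, 64 mm across, 20 mm high, behind the box; origin under its centre
- bur_handpiece: Bystander: metal handpiece, 190 mm long, 27 mm thick, lying loose across the box in its rubber rest behind the rockers and slider; origin in the middle of its underside, long axis x

How it is judged (in metres and radians):
On the way, in this order (a step that is already met when the one before it is completed fails the run):
1. the speed slider is at its near end stop (value of joint speed below 0.003 m), for 0.1 s.
2. the direction rocker is over to forward (value of joint direction above 0.27 rad), for 0.1 s.
3. the selector rocker is over to foot (value of joint selector above 0.27 rad), for 0.1 s.
4. the power rocker is on (value of joint power above 0.27 rad), for 0.1 s.
At the end, for the whole second after the job is handed in: The speed slider is within 3 mm of its near stop, the direction, selector and power rockers have all gone over (0.27 rad or more of 0.32), in that order, and the box stands at rest within 12 mm of where it was (value of joint speed below 0.003 m and value of joint each of direction, selector, power above 0.27 rad and distance of control_box from where it was at the start of the episode below 0.012 m and linear speed of control_box below 0.02 m/s); the robot touches nothing.
It fails at once if the box is pressed or pushed hard (over 40 N) (contact force between any of the fingers, the arm and control_box above 40 N).
It fails at once if the box is shoved or lifted more than 12 mm (distance of control_box from where it was at the start of the episode above 0.012 m).
It fails at once if the power comes on before the slider, direction and selector are set (value of joint power above 0.2 rad and (value of joint speed above 0.004 m or value of joint any of direction, selector below 0.2 rad)).
It fails at once if one of the things lying on or round the box is moved (20 mm, the handpiece 25 mm) or picked up (distance of any of ring_clamp, tweezers, brush, jar_burs, wax_tin from where it was at the start of the episode above 0.02 m or distance of bur_handpiece from where it was at the start of the episode above 0.025 m).
It also fails if it takes over 48 s, if anything falls off the work surface, if the arm or the gripper's body presses on something with over 40 N, if the wrist force passes 120 N, or if a joint passes its speed limit or range.

## Robot

A 6-joint arm with a two-finger parallel gripper is mounted at the origin on a cart in front of the work surface, level with it; the furniture and walls round the work are solid. World frame = base frame: x ahead of the robot, y to its left, z up, the work surface at z = 0. Lengths are in mm, angles in rad, forces in N, time in s.
With the tool pointing down it reaches from about 300 to 775 mm from the base axis. Payload 14.6 kg.
Tool frame: the origin (TCP) lies midway between the tips of the shut fingers; the grasp point (between the pads) lies 19 mm behind it; z points along the fingers, y is the line along which they close (so a half turn about z gives the same grasp; the last joint's range is limited). The gripper opens to 94 mm and grips with 3 to 60 N. Pads are 16 mm wide; open, the fingers measure 119 mm over their backs; the gripper's body (75 mm by 177 mm) begins 78 mm behind the grasp point.
Start: joints at [-1.223, 0.3, 1.521, -0, 1.321, -0.067], TCP at [221.646, -503.351, 205.446] pointing down, gripper open.
Joint ranges: [-3.03, 3.03], [-0.79, 2.21], [0.23, 2.52], [-1.04, 4.18], [0, 3.07], [-2.55, 2.55]. Speed limits (rad/s): [2.22, 2.22, 2.57, 3.14, 3.14, 3.14].

## Interface

Orientations are given as [roll, pitch, yaw] about the fixed x, y, z axes, in that order (R = Rz(yaw) Ry(pitch) Rx(roll)).
In Python, from cell import * gives the robot as it stands. The module is installed in compiled form; this text tells all that it offers.
- The arm moves only by the tool servo_tool, never from a script. Its argument "motion" is a list of rows, each an object of numbers: "wx", "wy", "wz": the turn, a rotation vector about the tool's x, y, z in units of 2 rad (1.0 is 2 rad); "dx", "dy", "dz": the shift along the tool's x, y, z in units of 10 cm (1.0 is 10 cm); "fingers": the closure, from -1 (fully open) to 1 (shut). In form: [{"wx": .., "wy": .., "wz": .., "dx": .., "dy": .., "dz": .., "fingers": ..}, ...]. A call has 1 to 10 rows; each row is the pose to reach, as a shift and turn from the pose commanded when the call began, along the tool's axes at that moment; what a row does not reach only later rows make up. A row lasts 1/10 s, in which the tool goes at most 50 mm and 8.59 degrees, less where a joint would pass 70% of its speed; a pose out of reach is approached as far as the arm can. A call with a number of a shift or a turn outside -1 to 1 is refused whole. A call with a gripper value outside its range is refused whole. The fingers move at their own pace and stop on an object; "newtons" is the grip in N (left out, the last holds). Time passes only in rows, so rows that repeat a pose let the fingers close. It gives the time, the measured TCP pose, the force, the opening and the grip force at its end, in the units of the state.
- read_state(): the state, without advancing time (a new reading comes with each control period).
- camera(name): name is "scene" or "top" or "wrist"; returns a dict with "image" (420x560x3 uint8, red, green, blue), "fx", "fy", "cx", "cy" (pixels), "R" (3x3) and "t" (3): a world point X has camera coordinates R X + t. Camera axes: x right, y down, z forward; pixel columns grow to the right and rows downward; lengths in mm; the calibration is good to about 2 mm. A picture is of the moment at which its call begins. There is no depth.
- sign_off(): hands the job in; it is judged then, once.
Trained networks look in a picture, given as the dict that the camera call returned (one of the last four; its "shot" number tells which), for a name from the list of things; names that differ only in an ending like _2 or _b are one class to them, and where a whole thing is asked for, a point or a joint stands for the part that bears it (a point fixed in the world has none). Each returns a list of dicts, best first, with "conf" (0 to 1); they miss things now and then, are a little off and sometimes report something else, mostly with a low value. They report only what shows in the picture. A call takes as long as a camera call.
- spot_in(query, picture): "location" ([column, row] in pixels, amid what is visible of it).
- trace(query, picture): "pixels" (420x560 bool, what is visible of it) and "location" ([column, row] in pixels, amid what is visible of it).
The state is a dict: "clock": time; "joints": joint angles; "qd": joint speeds; "effort": joint torques, N m; "eef_pos": TCP position; "eef_rot": TCP orientation; "wrist_force": force on the tool from outside, world axes, zero at the start; "moment": the same for the moment, N m; "finger_gap": finger opening in mm; "finger_force": force on a finger pad.
Only numpy, scipy, OpenCV 4.12 (cv2) and the standard library are available. Lean on these libraries where they do the work, as an engineer would, in place of code of your own. Each camera call takes 0.05 s, during which the arm holds its last target. There are 200 camera calls.

## Working session

There is one attempt and no reset: what is moved stays moved. The work goes in short steps, Python scripts to look and compute and a tool call to move; the robot and the scene stay as the last step left them, time stands still between calls to the robot, and variables do not carry over. Pictures are saved under pics/ and viewed, at most 10 in all, crops included, and the job is handed in when it is done.

Besides the shell and the picture viewer there is one more tool, called as name([rows], argument=value, ...), one row to a line, values as JSON. servo_tool: Moves the arm, as the interface text tells. Its arguments: {"type":"object","properties":{"motion":{"type":"array","items":{"type":"object","properties":{"wx":{"type":"number"},"wy":{"type":"number"},"wz":{"type":"number"},"dx":{"type":"number"},"dy":{"type":"number"},"dz":{"type":"number"},"fingers":{"type":"number"}}}},"newtons":{"type":"number"}},"required":["motion"]}

```bash
mkdir -p pics
cat > h.py <<'E'
from cell import *
import numpy as np, cv2
def ray(p,uv):
    R=np.array(p["R"]);t=np.array(p["t"])
    d=R.T@np.array([(uv[0]-p["cx"])/p["fx"],(uv[1]-p["cy"])/p["fy"],1]); return -R.T@t,d
def at_z(p,uv,z):
    o,d=ray(p,uv); return o+d*(z-o[2])/d[2]
def tri(rs):
    A=np.zeros((3,3));b=np.zeros(3)
    for o,d in rs:
        d=d/np.linalg.norm(d);M=np.eye(3)-np.outer(d,d);A+=M;b+=M@o
    return np.linalg.solve(A,b)
def proj(p,X):
    c=np.array(p["R"])@np.array(X)+np.array(p["t"]); return [p["fx"]*c[0]/c[2]+p["cx"],p["fy"]*c[1]/c[2]+p["cy"]]
def save(p,n,box=None,s=1):
    im=p["image"][:,:,::-1]
    if box: im=im[box[1]:box[3],box[0]:box[2]]
    cv2.imwrite("pics/"+n,cv2.resize(im,None,fx=s,fy=s,interpolation=cv2.INTER_CUBIC))
E
python3 - <<'E'
from h import *
np.set_printoptions(precision=1,suppress=True)
ps={n:camera(n) for n in("scene","top")}
for n,p in ps.items(): save(p,n+".png",s=1.4); print(n,"cam at",-np.array(p["R"]).T@p["t"],p["fx"])
for q in["control_box","speed_cap","direction_pad","selector_pad","power_pad","direction","selector","power","bur_handpiece","jar_burs","tweezers","brush","ring_clamp","wax_tin"]:
    r={n:spot_in(q,p) for n,p in ps.items()}
    print(q,[(n,[(np.round(d["location"]),round(d["conf"],2)) for d in v[:2]]) for n,v in r.items()])
    if all(r.values()):
        print("   tri",tri([ray(ps[n],r[n][0]["location"]) for n in ps]))
print(read_state())
E
```

```text
scene cam at [-252.7  684.8  610.4] 538.7835684504101
top cam at [ 400.5  123.1 1177.4] 541.4900822213843
control_box [('scene', [(array([311., 214.]), 0.87), (array([289., 183.]), 0.5)]), ('top', [(array([346., 218.]), 0.84), (array([332., 219.]), 0.48)])]
   tri [565.6   4.6  32.6]
speed_cap [('scene', [(array([292., 214.]), 0.55)]), ('top', [(array([311., 227.]), 0.41), (array([358., 216.]), 0.22)])]
   tri [540.4  80.   67.5]
direction_pad [('scene', [(array([302., 203.]), 0.63), (array([335., 192.]), 0.58)]), ('top', [(array([336., 217.]), 0.52)])]
   tri [564.4  31.2  68.3]
selector_pad [('scene', [(array([324., 199.]), 0.41)]), ('top', [(array([358., 215.]), 0.71), (array([385., 209.]), 0.2)])]
   tri [565.4 -22.3  61.4]
power_pad [('scene', [(array([340., 193.]), 0.68)]), ('top', [(array([383., 208.]), 0.62), (array([333., 218.]), 0.56)])]
   tri [578.8 -77.8  55.2]
direction [('scene', [(array([306., 208.]), 0.49)]), ('top', [(array([348., 144.]), 0.64), (array([330., 220.]), 0.51)])]
   tri [713.9 -41.  -23.9]
selector [('scene', []), ('top', [(array([356., 212.]), 0.49)])]
[... 671 characters left out ...]
  2.7   5.2]
ring_clamp [('scene', [(array([260., 245.]), 0.59), (array([291., 213.]), 0.27)]), ('top', [(array([276., 222.]), 0.95)])]
   tri [557.3 152.2   8.5]
wax_tin [('scene', [(array([338., 191.]), 0.45)]), ('top', [(array([348., 144.]), 0.83), (array([310., 227.]), 0.73)])]
   tri [665.2 -55.1  47.9]
{'clock': 1.5, 'joints': array([-1.2,  0.3,  1.5,  0. ,  1.3, -0.1]), 'qd': array([ 0., -0.,  0.,  0.,  0.,  0.]), 'effort': array([  0. , -53.2, -35.3,   0.1,   0. ,   0. ]), 'eef_pos': array([ 221.6, -503.4,  205.4]), 'eef_rot': array([-3.1, -0. ,  0.4]), 'wrist_force': array([-0.7,  0.3, -0.2]), 'moment': array([ 0. , -0.1, -0. ]), 'finger_force': 0.0, 'finger_gap': 94.05574839396297}
```

View images.

View pics/top.png

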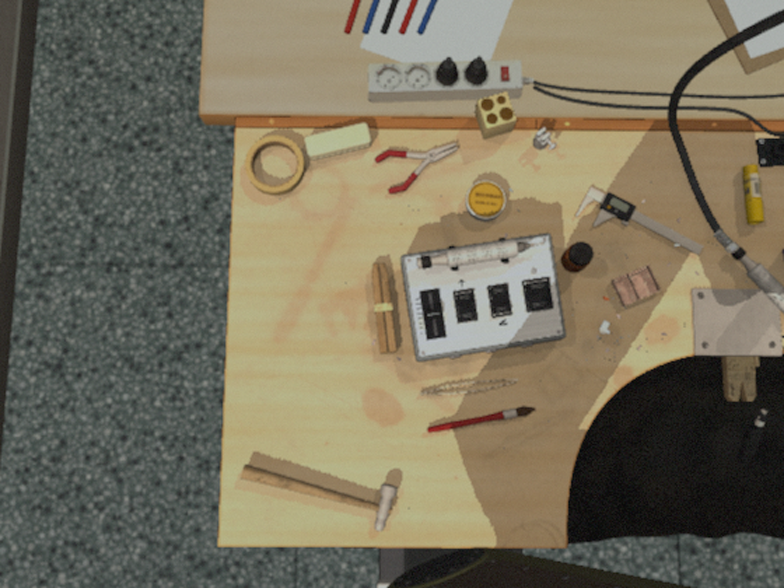

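View pics/scene.png

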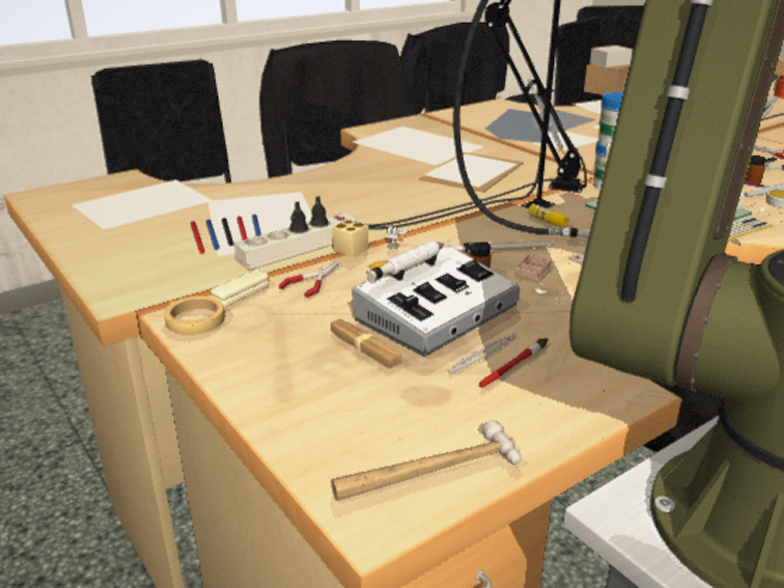

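The top view shows the box near the picture centre (corners about (402,255), (551,234), (564,336), (416,358) in the scaled picture), turned slightly. The brush and tweezers lie in front, the jar to the right, the clamp to the left and the handpiece at the back. The scene view agrees. I'm moving in to look from close by.

servo_tool([
  {"dx": 0.33, "dy": -0.28, "wz": 0.05, "fingers": 1},
  {"dx": 0.67, "dy": -0.55, "wz": 0.1, "fingers": 1},
  {"dx": 1, "dy": -0.83, "dz": -0.3, "wz": 0.14, "fingers": 1},
])

```text
schema error: expected keys wx, wy, wz, dx, dy, dz, fingers
```

Run:
```python
from h import *
s=read_state(); print(np.round(s["eef_pos"],1),np.round(s["eef_rot"],4),s["clock"],s["finger_gap"])
```

```text
[ 221.6 -503.4  205.4] [-3.1416 -0.      0.4147] 1.5 94.05574839396297
```

servo_tool([
  {"wx": 0, "wy": 0, "wz": 0.05, "dx": 0.33, "dy": -0.28, "dz": -0.1, "fingers": 1},
  {"wx": 0, "wy": 0, "wz": 0.1, "dx": 0.67, "dy": -0.55, "dz": -0.2, "fingers": 1},
  {"wx": 0, "wy": 0, "wz": 0.15, "dx": 1, "dy": -0.83, "dz": -0.3, "fingers": 1},
])

```text
clock: 1.8
eef_pos: [280.1, -385.7, 235.7]
eef_rot: [-3.141, -0.0, 0.11]
wrist_force: [-0.0, -0.8, 0.6]
finger_gap: 73.5
finger_force: 0.0
```

servo_tool([
  {"wx": 0, "wy": 0, "wz": 0, "dx": 0.2, "dy": -0.32, "dz": 0, "fingers": 1},
  {"wx": 0, "wy": 0, "wz": 0, "dx": 0.4, "dy": -0.65, "dz": 0, "fingers": 1},
  {"wx": 0, "wy": 0, "wz": 0, "dx": 0.6, "dy": -1, "dz": 0, "fingers": 1},
])

```text
clock: 2.1
eef_pos: [328.3, -279.5, 235.6]
eef_rot: [3.141, -0.0, 0.115]
wrist_force: [-0.3, 0.2, 0.4]
finger_gap: 49.4
finger_force: 0.0
```

servo_tool([
  {"wx": 0, "wy": 0, "wz": 0, "dx": 0.2, "dy": -0.32, "dz": 0, "fingers": 1},
  {"wx": 0, "wy": 0, "wz": 0, "dx": 0.4, "dy": -0.65, "dz": 0, "fingers": 1},
  {"wx": 0, "wy": 0, "wz": 0, "dx": 0.6, "dy": -1, "dz": 0, "fingers": 1},
])

```text
clock: 2.4
eef_pos: [376.4, -173.2, 235.6]
eef_rot: [3.141, -0.0, 0.114]
wrist_force: [0.4, -0.1, 0.6]
finger_gap: 25.6
finger_force: 0.0
```

servo_tool([
  {"wx": 0, "wy": 0, "wz": 0, "dx": 0.2, "dy": -0.32, "dz": 0, "fingers": 1},
  {"wx": 0, "wy": 0, "wz": 0, "dx": 0.4, "dy": -0.65, "dz": 0, "fingers": 1},
  {"wx": 0, "wy": 0, "wz": 0, "dx": 0.6, "dy": -1, "dz": 0, "fingers": 1},
  {"wx": 0, "wy": 0, "wz": 0, "dx": 0.6, "dy": -1, "dz": 0, "fingers": 1},
  {"wx": 0, "wy": 0, "wz": 0, "dx": 0.6, "dy": -1, "dz": 0, "fingers": 1},
])

```text
clock: 2.9
eef_pos: [424.2, -68.0, 235.4]
eef_rot: [3.142, 0.0, 0.117]
wrist_force: [0.1, -0.5, 0.3]
finger_gap: 0.9
finger_force: 0.0
```

Run:
```python
from h import *
np.set_printoptions(precision=1,suppress=True)
p=camera("wrist"); save(p,"w1.png",s=1.4); print("cam",-np.array(p["R"]).T@p["t"],np.array(p["R"])[2],p["fx"])
for q,z in[("control_box",54),("speed_cap",70),("direction_pad",64),("selector_pad",61),("power_pad",64),("direction",61),("selector",61),("power",61),("bur_handpiece",80)]:
    print(q,[(d["location"],round(d["conf"],2),at_z(p,d["location"],z)[:2]) for d in spot_in(q,p)[:2]])
s=read_state(); print(s["eef_pos"],np.round(s["eef_rot"],4),s["clock"],s["finger_gap"])
import pickle;pickle.dump({k:(v if k!="x" else 0) for k,v in p.items()},open("w1.pkl","wb"))
```

```text
cam [505.9 -56.8 414.6] [-0.3 -0.  -1. ] 308.2219591595331
control_box [([227.1, 59.4], 0.9, array([559.,   2.]))]
speed_cap [([151.5, 63.5], 0.68, array([543.8,  75.9]))]
direction_pad [([199.1, 57.5], 0.93, array([556. ,  29.3]))]
selector_pad [([245.1, 49.5], 0.58, array([569.5, -17. ]))]
power_pad [([302.6, 49.3], 0.97, array([576. , -76.1]))]
direction []
selector [([247.3, 48.3], 0.83, array([570.9, -19.2])), ([107.1, 51.8], 0.6, array([550.7, 125.2]))]
power [([304.2, 50.5], 0.72, array([575.7, -78.1]))]
bur_handpiece [([302.3, 48.4], 0.49, array([573.6, -74.8]))]
[424.1 -68.7 235.5] [ 3.1 -0.   0.1] 3.4 0.3823303842643139
```

View pics/w1.png

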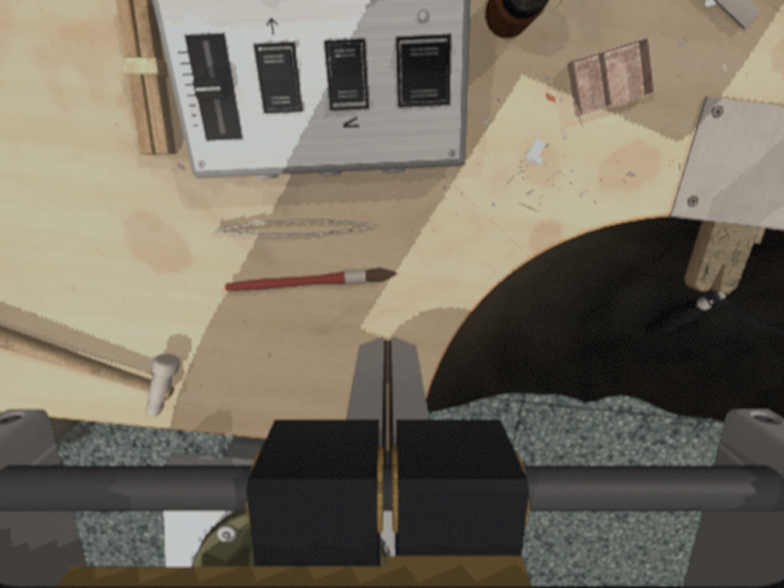

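The wrist view shows the rockers at scaled pixels direction (279,78), selector (347,74) and power (424,70), with the slider slot at (215,87). I'm going a little closer for an accurate fit.

servo_tool([
  {"wx": 0, "wy": 0, "wz": 0, "dx": 0.35, "dy": -0.35, "dz": 0, "fingers": 1},
  {"wx": 0, "wy": 0, "wz": 0, "dx": 0.7, "dy": -0.7, "dz": 0, "fingers": 1},
  {"wx": 0, "wy": 0, "wz": 0, "dx": 0.7, "dy": -0.7, "dz": 0, "fingers": 1},
  {"wx": 0, "wy": 0, "wz": 0, "dx": 0.7, "dy": -0.7, "dz": 0, "fingers": 1},
])

```text
clock: 3.8
eef_pos: [485.6, 9.6, 235.0]
eef_rot: [-3.142, 0.001, 0.116]
wrist_force: [0.2, -0.1, -0.7]
finger_gap: 0.6
finger_force: 0.0
```

Run:
```python
from h import *
np.set_printoptions(precision=1,suppress=True)
p=camera("wrist"); save(p,"w2.png",(80,40,400,260),s=2.5); print("cam",-np.array(p["R"]).T@p["t"])
for q,z in[("speed_cap",68),("direction_pad",64),("selector_pad",61),("power_pad",64),("selector",61),("power",61),("bur_handpiece",80)]:
    print(q,[(d["location"],round(d["conf"],2),at_z(p,d["location"],z)[:2]) for d in spot_in(q,p)[:2]])
s=read_state(); print(s["eef_pos"],np.round(s["eef_rot"],4),s["clock"])
import pickle;pickle.dump(p,open("w2.pkl","wb"))
```

```text
cam [567.6  20.8 414.1]
speed_cap [([220.5, 132.6], 0.69, array([544.6,  79.2]))]
direction_pad [([262.7, 126.2], 0.95, array([556.6,  34.3]))]
selector_pad [([308.2, 118.6], 0.79, array([570.3, -14.4]))]
power_pad [([363.0, 119.1], 0.83, array([576.7, -73.6]))]
selector [([312.3, 117.1], 0.96, array([572.4, -18.7]))]
power [([362.8, 117.0], 0.57, array([578.9, -73.7]))]
bur_handpiece [([288.0, 50.8], 0.86, array([631. ,  16.4]))]
[485.5   8.6 235.7] [ 3.1 -0.   0.1] 4.2
```

View pics/w2.png

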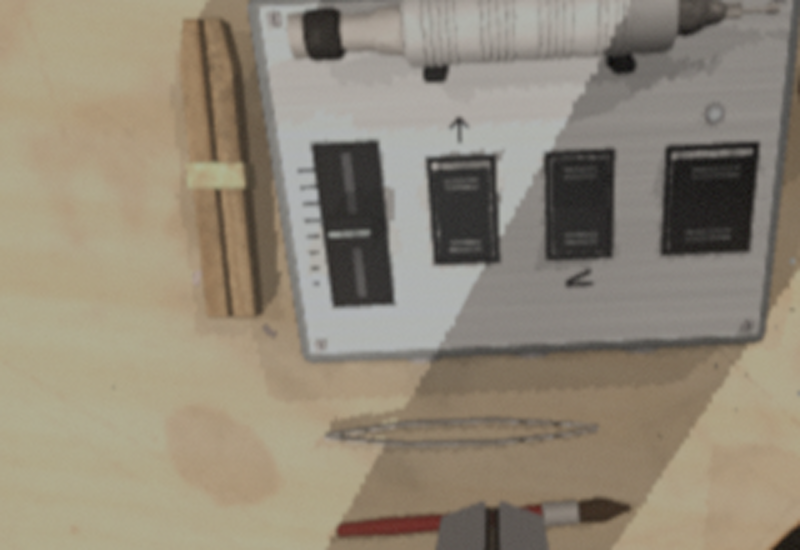

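```bash
cat > fit.py <<'E'
from h import *
import pickle
from scipy.optimize import least_squares
np.set_printoptions(precision=1,suppress=True)
p=pickle.load(open("w2.pkl","rb"))
C=lambda x,y:(80+x/2.5,40+y/2.5)
k=np.tan(.14)
L=[(-10,30,56),(-10,-22,56),(-10,-80,56),(-80,115,43),(-80,-115,43)]
U=[C(464,209),C(580,204),C(710,199),C(308,357),C(762,338)]
def W(b,l):
    c,s=np.cos(b[2]),np.sin(b[2]); return np.array([b[0]+c*l[0]-s*l[1],b[1]+s*l[0]+c*l[1],l[2]])
f=lambda b:np.concatenate([np.subtract(proj(p,W(b,l)),u) for l,u in zip(L,U)])
r=least_squares(f,[570,5,.1],loss="soft_l1"); b=r.x
if __name__=="__main__":
    print("box",b,"yaw",round(b[2],4)); print(f(b).reshape(-1,2))
    cap=at_z(p,C(349,232),68)[:2]-b[:2]; c,s=np.cos(b[2]),np.sin(b[2])
    print("cap local",c*cap[0]+s*cap[1],-s*cap[0]+c*cap[1])
    pl=at_z(p,C(355,224),53)[:2]-b[:2]; print("plate local",c*pl[0]+s*pl[1],-s*pl[0]+c*pl[1])
    for n,l in dict(cap=(-19,80,68),dir=(4,30,64),sel=(-24,-22,61),pow=(4,-80,64)).items(): print(n,W(b,l))
    t=camera("top")
    for l in [(-80,115,43),(-80,-115,43),(80,115,65.6),(80,-115,65.6)]: print(np.array(proj(t,W(b,l)))*1.4)
E
python3 fit.py
```

```text
box [574.7   3.7   0.2] yaw 0.1515
[[-0.  -0.8]
 [ 0.  -0.5]
 [ 0.  -0.4]
 [-3.9  1.6]
 [ 2.5  2.6]]
cap local -18.513930153546394 80.17929011209094
plate local -15.696165957719407 79.84173893501243
cap [543.9  79.9  68. ]
dir [574.1  33.9  64. ]
sel [554.3 -21.7  61. ]
pow [590.7 -74.8  64. ]
[414.9 359.3]
[566.2 337. ]
[399.3 252.4]
[550.6 230.7]
```

servo_tool([
  {"wx": 0, "wy": 0, "wz": -0.02, "dx": 0.35, "dy": -0.25, "dz": 0.3, "fingers": 1},
  {"wx": 0, "wy": 0, "wz": -0.02, "dx": 0.65, "dy": -0.45, "dz": 0.6, "fingers": 1},
  {"wx": 0, "wy": 0, "wz": -0.02, "dx": 0.9, "dy": -0.66, "dz": 0.9, "fingers": 1},
  {"wx": 0, "wy": 0, "wz": -0.02, "dx": 0.9, "dy": -0.66, "dz": 1, "fingers": 1},
  {"wx": 0, "wy": 0, "wz": -0.02, "dx": 0.9, "dy": -0.66, "dz": 1, "fingers": 1},
  {"wx": 0, "wy": 0, "wz": -0.02, "dx": 0.9, "dy": -0.66, "dz": 1, "fingers": 1},
])

```text
clock: 4.85
eef_pos: [567.5, 84.4, 136.6]
eef_rot: [3.141, -0.001, 0.154]
wrist_force: [-0.0, 0.0, -0.1]
finger_gap: 1.0
finger_force: 0.0
```

```bash
cat > go.py <<'E'
import sys; from fit import *
s=read_state(); q=s["eef_pos"]; yaw=s["eef_rot"][2]
c,n=np.cos(b[2]),np.sin(b[2]); d=q[:2]-b[:2]
print("t",s["clock"],"tcp",q,"yaw %.4f"%yaw,"local",c*d[0]+n*d[1],-n*d[0]+c*d[1],"F",s["wrist_force"])
a=[float(v) for v in sys.argv[1:]]
for i in range(0,len(a),3):
    D=W(b,a[i:i+3])-q; cy,sy=np.cos(yaw),np.sin(yaw)
    print("dx %.3f dy %.3f dz %.3f"%((cy*D[0]+sy*D[1])/100,(sy*D[0]-cy*D[1])/100,-D[2]/100))
E
python3 go.py 5 81 62 -22 81 58
python3 - <<'E'
from h import *
p=camera("wrist"); save(p,"w3.png",(120,60,440,300),s=2.5)
E
```

```text
t 4.85 tcp [567.5  84.4 136.6] yaw 0.1543 local 5.068946957373173 80.8572246651677 F [-0.   0.  -0.1]
dx -0.001 dy -0.001 dz 0.746
dx -0.271 dy -0.002 dz 0.786
```

View pics/w3.png

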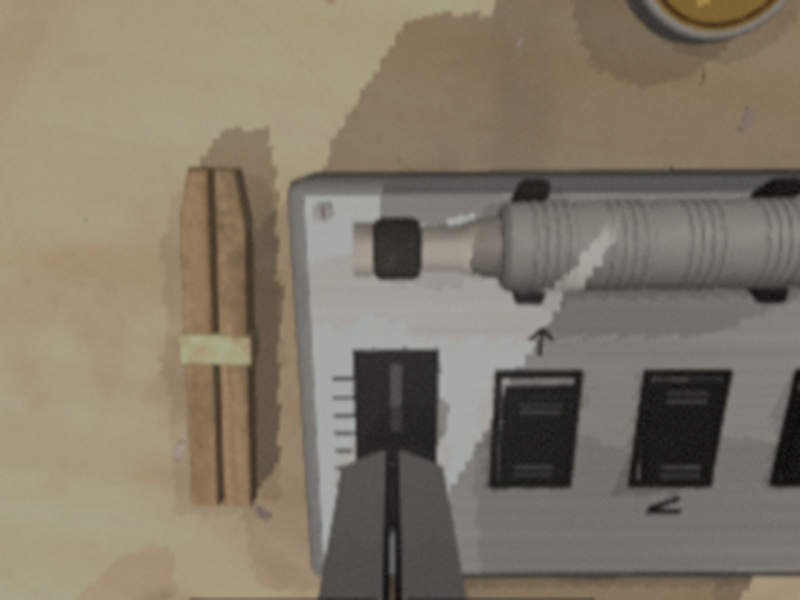

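The fingers are centred over the slider slot (about (393,450)) and square to the box. I'm lowering them behind the cap, watching the force.

servo_tool([
  {"wx": 0, "wy": 0, "wz": 0, "dx": 0, "dy": 0, "dz": 0.3, "fingers": 1},
  {"wx": 0, "wy": 0, "wz": 0, "dx": 0, "dy": 0, "dz": 0.55, "fingers": 1},
  {"wx": 0, "wy": 0, "wz": 0, "dx": 0, "dy": 0, "dz": 0.65, "fingers": 1},
  {"wx": 0, "wy": 0, "wz": 0, "dx": 0, "dy": 0, "dz": 0.7, "fingers": 1},
  {"wx": 0, "wy": 0, "wz": 0, "dx": 0, "dy": 0, "dz": 0.74, "fingers": 1},
  {"wx": 0, "wy": 0, "wz": 0, "dx": 0, "dy": 0, "dz": 0.74, "fingers": 1},
  {"wx": 0, "wy": 0, "wz": 0, "dx": 0, "dy": 0, "dz": 0.74, "fingers": 1},
])

```text
clock: 5.6
eef_pos: [568.0, 85.0, 62.4]
eef_rot: [3.141, -0.001, 0.155]
wrist_force: [0.0, -1.1, -0.0]
finger_gap: 0.5
finger_force: 0.0
```

servo_tool([
  {"wx": 0, "wy": 0, "wz": 0, "dx": -0.03, "dy": 0, "dz": 0.004, "fingers": 1},
  {"wx": 0, "wy": 0, "wz": 0, "dx": -0.06, "dy": 0, "dz": 0.008, "fingers": 1},
  {"wx": 0, "wy": 0, "wz": 0, "dx": -0.09, "dy": 0, "dz": 0.012, "fingers": 1},
  {"wx": 0, "wy": 0, "wz": 0, "dx": -0.12, "dy": 0, "dz": 0.017, "fingers": 1},
  {"wx": 0, "wy": 0, "wz": 0, "dx": -0.15, "dy": 0, "dz": 0.021, "fingers": 1},
  {"wx": 0, "wy": 0, "wz": 0, "dx": -0.18, "dy": 0, "dz": 0.025, "fingers": 1},
  {"wx": 0, "wy": 0, "wz": 0, "dx": -0.21, "dy": 0, "dz": 0.03, "fingers": 1},
  {"wx": 0, "wy": 0, "wz": 0, "dx": -0.23, "dy": 0, "dz": 0.032, "fingers": 1},
  {"wx": 0, "wy": 0, "wz": 0, "dx": -0.23, "dy": 0, "dz": 0.032, "fingers": 1},
])

```text
clock: 6.5
eef_pos: [544.5, 81.4, 58.2]
eef_rot: [-3.142, 0.0, 0.155]
wrist_force: [-0.2, -0.8, -0.6]
finger_gap: 0.5
finger_force: 0.0
```

servo_tool([
  {"wx": 0, "wy": 0, "wz": 0, "dx": -0.015, "dy": 0, "dz": 0.002, "fingers": 1},
  {"wx": 0, "wy": 0, "wz": 0, "dx": -0.03, "dy": 0, "dz": 0.004, "fingers": 1},
  {"wx": 0, "wy": 0, "wz": 0, "dx": -0.045, "dy": 0, "dz": 0.006, "fingers": 1},
  {"wx": 0, "wy": 0, "wz": 0, "dx": -0.045, "dy": 0, "dz": 0.006, "fingers": 1},
])

```text
clock: 6.9
eef_pos: [540.1, 80.7, 57.6]
eef_rot: [-3.142, 0.0, 0.155]
wrist_force: [-0.2, -0.7, -0.1]
finger_gap: 0.6
finger_force: 0.2
```

```bash
python3 go.py
python3 - <<'E'
from h import *
p=camera("wrist"); save(p,"w4.png",(120,60,440,300),s=2.5)
E
```

```text
t 6.9 tcp [540.1  80.7  57.6] yaw 0.1547 local -22.566670742077335 81.36905343467411 F [-0.2 -0.7 -0.1]
```

View pics/w4.png

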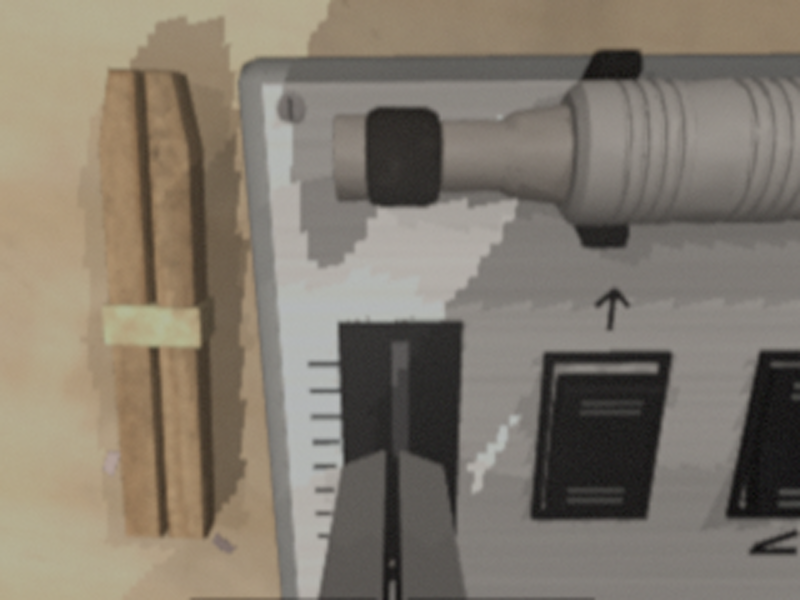

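The fingers hide the cap, but the picture shows nothing disturbed. I'm continuing by millimetres until the stop is felt.

servo_tool([
  {"wx": 0, "wy": 0, "wz": 0, "dx": -0.01, "dy": 0, "dz": 0.002, "fingers": 1},
  {"wx": 0, "wy": 0, "wz": 0, "dx": -0.02, "dy": 0, "dz": 0.003, "fingers": 1},
  {"wx": 0, "wy": 0, "wz": 0, "dx": -0.02, "dy": 0, "dz": 0.003, "fingers": 1},
  {"wx": 0, "wy": 0, "wz": 0, "dx": -0.02, "dy": 0, "dz": 0.003, "fingers": 1},
])

```text
clock: 7.35
eef_pos: [538.3, 80.4, 57.3]
eef_rot: [-3.142, 0.0, 0.155]
wrist_force: [0.5, -0.5, -0.4]
finger_gap: 0.7
finger_force: 0.3
```

servo_tool([
  {"wx": 0, "wy": 0, "wz": 0, "dx": -0.01, "dy": 0, "dz": 0.002, "fingers": 1},
  {"wx": 0, "wy": 0, "wz": 0, "dx": -0.01, "dy": 0, "dz": 0.002, "fingers": 1},
  {"wx": 0, "wy": 0, "wz": 0, "dx": -0.01, "dy": 0, "dz": 0.002, "fingers": 1},
])

```text
clock: 7.65
eef_pos: [537.4, 80.3, 57.2]
eef_rot: [-3.142, 0.0, 0.155]
wrist_force: [0.6, -0.9, 0.3]
finger_gap: 0.5
finger_force: 0.3
```

```bash
python3 go.py
python3 - <<'E'
from h import *
s=read_state();F=[]
for i in range(4): camera("wrist"); F.append(read_state()["wrist_force"])
print(np.round(F,1))
E
```

```text
t 7.65 tcp [537.4  80.3  57.2] yaw 0.1548 local -25.34983307914917 81.36826749875645 F [ 0.6 -0.9  0.3]
[[ 0.9 -0.6  1.1]
 [ 0.3  1.2  0.4]
 [ 0.6  0.5  0.2]
 [ 0.3 -0.7  0.7]]
```

servo_tool([
  {"wx": 0, "wy": 0, "wz": 0, "dx": -0.008, "dy": 0, "dz": 0.001, "fingers": 1},
  {"wx": 0, "wy": 0, "wz": 0, "dx": -0.015, "dy": 0, "dz": 0.002, "fingers": 1},
  {"wx": 0, "wy": 0, "wz": 0, "dx": -0.015, "dy": 0, "dz": 0.002, "fingers": 1},
])

```text
clock: 8.15
eef_pos: [536.8, 80.1, 57.3]
eef_rot: [3.142, -0.003, 0.155]
wrist_force: [6.9, 0.4, -2.2]
finger_gap: 0.6
finger_force: 3.3
```

servo_tool([
  {"wx": 0, "wy": 0, "wz": 0, "dx": -0.008, "dy": 0, "dz": 0.001, "fingers": 1},
  {"wx": 0, "wy": 0, "wz": 0, "dx": -0.015, "dy": 0, "dz": 0.002, "fingers": 1},
  {"wx": 0, "wy": 0, "wz": 0, "dx": -0.015, "dy": 0, "dz": 0.002, "fingers": 1},
])

```text
clock: 8.45
eef_pos: [536.1, 79.9, 57.3]
eef_rot: [3.141, -0.005, 0.155]
wrist_force: [11.6, 0.8, -4.0]
finger_gap: 0.6
finger_force: 5.6
```

servo_tool([
  {"wx": 0, "wy": 0, "wz": 0, "dx": 0.05, "dy": 0, "dz": 0, "fingers": 1},
  {"wx": 0, "wy": 0, "wz": 0, "dx": 0.1, "dy": 0, "dz": -0.01, "fingers": 1},
  {"wx": 0, "wy": 0, "wz": 0, "dx": 0.1, "dy": 0, "dz": -0.2, "fingers": 1},
  {"wx": 0, "wy": 0, "wz": 0, "dx": 0.1, "dy": 0, "dz": -0.4, "fingers": 1},
  {"wx": 0, "wy": 0, "wz": 0, "dx": 0.1, "dy": 0, "dz": -0.4, "fingers": 1},
  {"wx": 0, "wy": 0, "wz": 0, "dx": 0.1, "dy": 0, "dz": -0.4, "fingers": 1},
])

```text
clock: 9.05
eef_pos: [544.2, 81.4, 96.3]
eef_rot: [-3.142, 0.0, 0.155]
wrist_force: [-0.1, -0.2, -0.9]
finger_gap: 0.7
finger_force: 0.0
```

```bash
python3 go.py 6 30 75
python3 - <<'E'
from h import *
p=camera("wrist"); save(p,"w5.png",(120,60,440,300),s=2.5)
E
```

```text
t 9.05 tcp [544.2  81.4  96.3] yaw 0.1548 local -18.453442444497348 81.4117205387772 F [-0.1 -0.2 -0.9]
dx 0.243 dy 0.515 dz 0.213
```

View pics/w5.png

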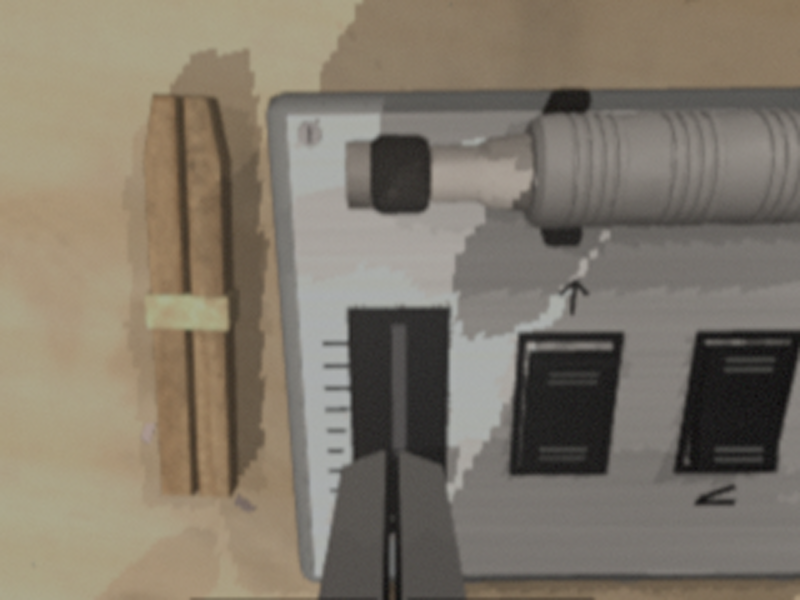

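The slot is empty ahead of the fingers and the box looks unmoved. On to the direction rocker.

servo_tool([
  {"wx": 0, "wy": 0, "wz": 0, "dx": 0.12, "dy": 0.26, "dz": 0, "fingers": 1},
  {"wx": 0, "wy": 0, "wz": 0, "dx": 0.24, "dy": 0.51, "dz": 0, "fingers": 1},
  {"wx": 0, "wy": 0, "wz": 0, "dx": 0.24, "dy": 0.51, "dz": 0.1, "fingers": 1},
  {"wx": 0, "wy": 0, "wz": 0, "dx": 0.24, "dy": 0.51, "dz": 0.21, "fingers": 1},
  {"wx": 0, "wy": 0, "wz": 0, "dx": 0.24, "dy": 0.51, "dz": 0.26, "fingers": 1},
  {"wx": 0, "wy": 0, "wz": 0, "dx": 0.24, "dy": 0.51, "dz": 0.29, "fingers": 1},
  {"wx": 0, "wy": 0, "wz": 0, "dx": 0.24, "dy": 0.51, "dz": 0.29, "fingers": 1},
])

```text
clock: 9.8
eef_pos: [575.5, 35.2, 67.3]
eef_rot: [-3.141, 0.001, 0.156]
wrist_force: [-0.2, 0.3, -0.1]
finger_gap: 0.2
finger_force: 0.0
```

```bash
python3 go.py 6 30 60
```

```text
t 9.8 tcp [575.5  35.2  67.3] yaw 0.1555 local 5.530848768653719 31.070349890281133 F [-0.2  0.3 -0.1]
dx 0.005 dy 0.011 dz 0.073
```

servo_tool([
  {"wx": 0, "wy": 0, "wz": 0, "dx": 0, "dy": 0.01, "dz": 0.02, "fingers": 1},
  {"wx": 0, "wy": 0, "wz": 0, "dx": 0, "dy": 0.01, "dz": 0.04, "fingers": 1},
  {"wx": 0, "wy": 0, "wz": 0, "dx": 0, "dy": 0.01, "dz": 0.055, "fingers": 1},
  {"wx": 0, "wy": 0, "wz": 0, "dx": 0, "dy": 0.01, "dz": 0.065, "fingers": 1},
  {"wx": 0, "wy": 0, "wz": 0, "dx": 0, "dy": 0.01, "dz": 0.065, "fingers": 1},
])

```text
clock: 10.3
eef_pos: [575.8, 33.6, 60.9]
eef_rot: [-3.142, 0.001, 0.155]
wrist_force: [0.2, 0.4, 0.4]
finger_gap: 0.8
finger_force: 0.0
```

servo_tool([
  {"wx": 0, "wy": 0, "wz": 0, "dx": 0, "dy": 0, "dz": 0.01, "fingers": 1},
  {"wx": 0, "wy": 0, "wz": 0, "dx": 0, "dy": 0, "dz": 0.02, "fingers": 1},
  {"wx": 0, "wy": 0, "wz": 0, "dx": 0, "dy": 0, "dz": 0.02, "fingers": 1},
])

```text
clock: 10.6
eef_pos: [576.1, 33.6, 59.5]
eef_rot: [3.142, -0.0, 0.155]
wrist_force: [-1.3, 0.5, 5.1]
finger_gap: 0.4
finger_force: 2.4
```

servo_tool([
  {"wx": 0, "wy": 0, "wz": 0, "dx": 0, "dy": 0, "dz": -0.15, "fingers": 1},
  {"wx": 0, "wy": 0, "wz": 0, "dx": 0, "dy": 0, "dz": -0.3, "fingers": 1},
  {"wx": 0, "wy": 0, "wz": 0, "dx": -0.17, "dy": 0.26, "dz": -0.3, "fingers": 1},
  {"wx": 0, "wy": 0, "wz": 0, "dx": -0.34, "dy": 0.52, "dz": -0.3, "fingers": 1},
  {"wx": 0, "wy": 0, "wz": 0, "dx": -0.34, "dy": 0.52, "dz": -0.3, "fingers": 1},
  {"wx": 0, "wy": 0, "wz": 0, "dx": -0.34, "dy": 0.52, "dz": -0.3, "fingers": 1},
])

```text
clock: 11.2
eef_pos: [550.9, -23.2, 90.5]
eef_rot: [3.141, -0.002, 0.154]
wrist_force: [-0.2, -0.1, 1.1]
finger_gap: 0.7
finger_force: 0.0
```

```bash
python3 go.py -28 -22 65
python3 - <<'E'
from h import *
p=camera("wrist"); save(p,"w6.png",(60,60,500,320),s=1.8)
E
```

```text
t 11.2 tcp [550.9 -23.2  90.5] yaw 0.1537 local -27.591450848610002 -22.940040331706562 F [-0.2 -0.1  1.1]
dx -0.004 dy -0.009 dz 0.255
```

View pics/w6.png

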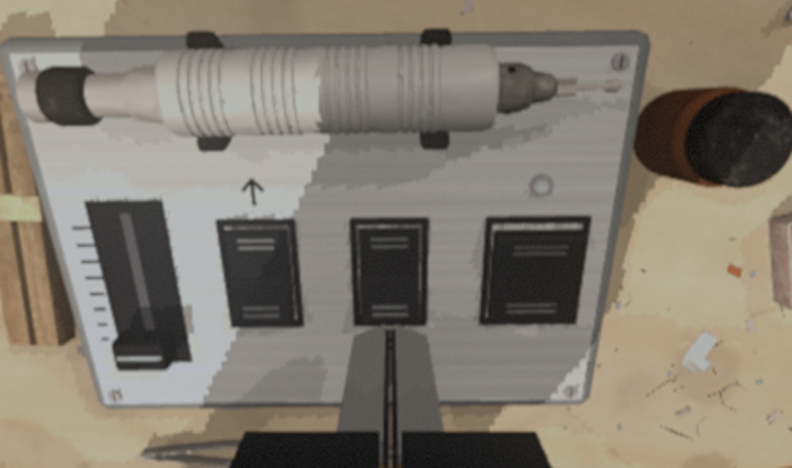

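The slider is at the near end (cap at (140,352)). The direction rocker has lost its bright raised far edge at (255,222), so it is over. Pressing the selector next.

servo_tool([
  {"wx": 0, "wy": 0, "wz": 0, "dx": 0, "dy": -0.01, "dz": 0.13, "fingers": 1},
  {"wx": 0, "wy": 0, "wz": 0, "dx": 0, "dy": -0.01, "dz": 0.25, "fingers": 1},
  {"wx": 0, "wy": 0, "wz": 0, "dx": 0, "dy": -0.01, "dz": 0.28, "fingers": 1},
  {"wx": 0, "wy": 0, "wz": 0, "dx": 0, "dy": -0.01, "dz": 0.3, "fingers": 1},
  {"wx": 0, "wy": 0, "wz": 0, "dx": 0, "dy": -0.01, "dz": 0.32, "fingers": 1},
  {"wx": 0, "wy": 0, "wz": 0, "dx": 0, "dy": -0.01, "dz": 0.335, "fingers": 1},
  {"wx": 0, "wy": 0, "wz": 0, "dx": 0, "dy": -0.01, "dz": 0.335, "fingers": 1},
])

```text
clock: 11.95
eef_pos: [550.5, -21.9, 56.0]
eef_rot: [-3.142, -0.0, 0.155]
wrist_force: [0.0, 1.1, 3.2]
finger_gap: 0.4
finger_force: 1.3
```

servo_tool([
  {"wx": 0, "wy": 0, "wz": 0, "dx": 0, "dy": 0, "dz": 0.01, "fingers": 1},
  {"wx": 0, "wy": 0, "wz": 0, "dx": 0, "dy": 0, "dz": 0.01, "fingers": 1},
])

```text
clock: 12.15
eef_pos: [550.6, -21.9, 55.3]
eef_rot: [3.142, -0.001, 0.155]
wrist_force: [-2.6, 0.7, 6.5]
finger_gap: 0.4
finger_force: 3.3
```

Matches a fully pressed selector. Lift, move over the power rocker and check the picture before tapping.

servo_tool([
  {"wx": 0, "wy": 0, "wz": 0, "dx": 0, "dy": 0, "dz": -0.17, "fingers": 1},
  {"wx": 0, "wy": 0, "wz": 0, "dx": 0, "dy": 0, "dz": -0.35, "fingers": 1},
  {"wx": 0, "wy": 0, "wz": 0, "dx": 0.17, "dy": 0.29, "dz": -0.35, "fingers": 1},
  {"wx": 0, "wy": 0, "wz": 0, "dx": 0.34, "dy": 0.58, "dz": -0.35, "fingers": 1},
  {"wx": 0, "wy": 0, "wz": 0, "dx": 0.34, "dy": 0.58, "dz": -0.35, "fingers": 1},
  {"wx": 0, "wy": 0, "wz": 0, "dx": 0.34, "dy": 0.58, "dz": -0.35, "fingers": 1},
])

```text
clock: 12.75
eef_pos: [592.6, -74.3, 89.3]
eef_rot: [-3.141, 0.001, 0.154]
wrist_force: [0.6, 0.2, 0.1]
finger_gap: 0.3
finger_force: 0.0
```

```bash
python3 go.py 6 -80 60
python3 - <<'E'
from h import *
p=camera("wrist"); save(p,"w7.png",(0,60,440,320),s=1.8)
E
```

```text
t 12.75 tcp [592.6 -74.3  89.3] yaw 0.1539 local 5.912903655997965 -79.76598161896092 F [0.6 0.2 0.1]
dx 0.001 dy 0.002 dz 0.293
```

View pics/w7.png

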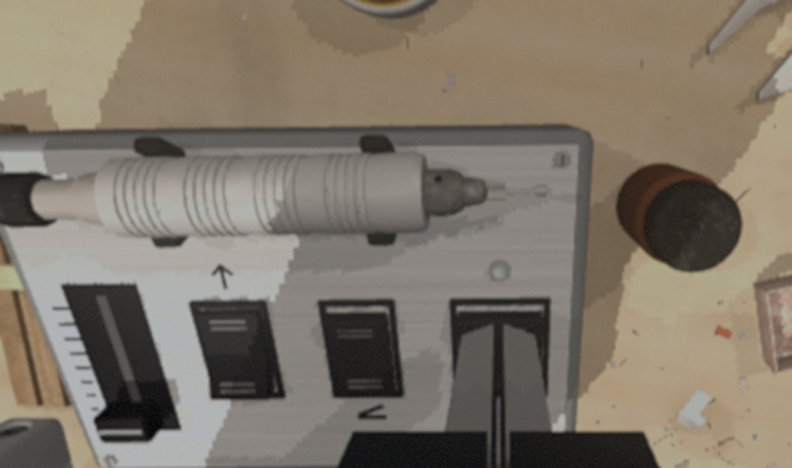

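The selector now shows its far edge raised (bright edge at (357,306)) and the other settings hold. The tool is over the far half of the power rocker, so I'm tapping it.

servo_tool([
  {"wx": 0, "wy": 0, "wz": 0, "dx": 0, "dy": 0, "dz": 0.12, "fingers": 1},
  {"wx": 0, "wy": 0, "wz": 0, "dx": 0, "dy": 0, "dz": 0.22, "fingers": 1},
  {"wx": 0, "wy": 0, "wz": 0, "dx": 0, "dy": 0, "dz": 0.24, "fingers": 1},
  {"wx": 0, "wy": 0, "wz": 0, "dx": 0, "dy": 0, "dz": 0.26, "fingers": 1},
  {"wx": 0, "wy": 0, "wz": 0, "dx": 0, "dy": 0, "dz": 0.28, "fingers": 1},
  {"wx": 0, "wy": 0, "wz": 0, "dx": 0, "dy": 0, "dz": 0.295, "fingers": 1},
  {"wx": 0, "wy": 0, "wz": 0, "dx": 0, "dy": 0, "dz": 0.295, "fingers": 1},
])

```text
clock: 13.5
eef_pos: [592.7, -74.0, 60.1]
eef_rot: [-3.141, 0.0, 0.155]
wrist_force: [-1.1, 0.8, 0.7]
finger_gap: 0.6
finger_force: 0.8
```

servo_tool([
  {"wx": 0, "wy": 0, "wz": 0, "dx": 0, "dy": 0, "dz": 0.006, "fingers": 1},
  {"wx": 0, "wy": 0, "wz": 0, "dx": 0, "dy": 0, "dz": 0.006, "fingers": 1},
])

```text
clock: 13.7
eef_pos: [592.8, -74.0, 59.8]
eef_rot: [-3.142, 0.0, 0.155]
wrist_force: [-1.7, 1.2, 3.1]
finger_gap: 0.4
finger_force: 1.7
```

Same feel and height as the direction rocker. Lifting clear and checking.

servo_tool([
  {"wx": 0, "wy": 0, "wz": 0, "dx": 0, "dy": 0, "dz": -0.3, "fingers": 1},
  {"wx": 0, "wy": 0, "wz": 0, "dx": -0.2, "dy": 0, "dz": -0.6, "fingers": 1},
  {"wx": 0, "wy": 0, "wz": 0, "dx": -0.5, "dy": -0.2, "dz": -0.9, "fingers": 1},
  {"wx": 0, "wy": 0, "wz": 0, "dx": -0.6, "dy": -0.3, "dz": -1, "fingers": 1},
  {"wx": 0, "wy": 0, "wz": 0, "dx": -0.6, "dy": -0.3, "dz": -1, "fingers": 1},
  {"wx": 0, "wy": 0, "wz": 0, "dx": -0.6, "dy": -0.3, "dz": -1, "fingers": 1},
])

```text
clock: 14.3
eef_pos: [529.3, -53.8, 159.3]
eef_rot: [3.141, -0.0, 0.155]
wrist_force: [-0.8, -0.8, -0.3]
finger_gap: 0.6
finger_force: 0.0
```

Run:
```python
from h import *
p=camera("wrist"); save(p,"w8.png",(60,20,460,280),s=2); print(read_state()["clock"])
```

```text
14.35
```

View pics/w8.png

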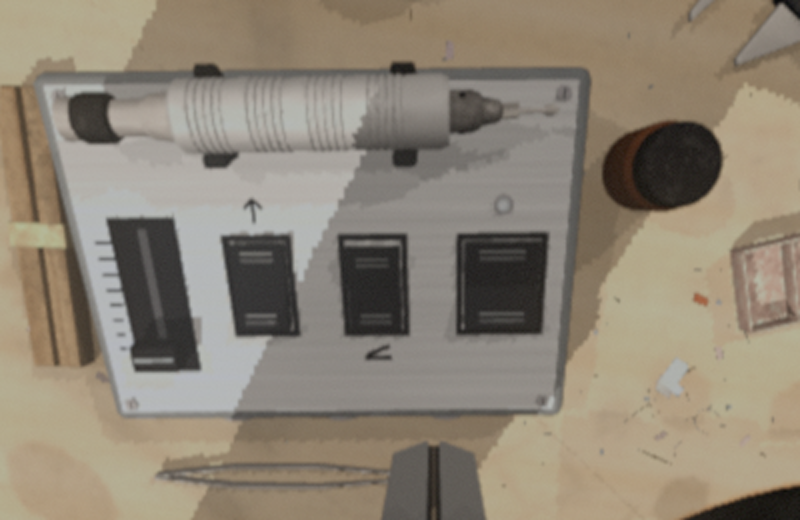

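The power rocker looks like the direction rocker, with its bright far edge at (502,237) gone. The slider is at the near end (155,355) and everything else is in place.

```bash
python3 -c "
from cell import *
print(sign_off())"
```

```text
the job is handed in; nothing more can be done
None
```

I set the slider to lowest, then tapped direction to forward, selector to foot and power on, in that order; the last picture confirms all four with the box and bystanders in place, highest contact force read was about 12 N, and I handed the job in at about 14 s (`sign_off` gave no verdict).

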